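Take the top plate off the empty test-tube rack

ROBOT

A 6-joint arm with a two-finger parallel gripper is mounted at the origin on the work surface. World frame = base frame: x ahead of the robot, y to its left, z up, the work surface at z = 0. Lengths are in mm, angles in rad, forces in N, time in s.
With the tool pointing down it reaches from about 300 to 875 mm from the base axis. Payload 6.4 kg.
Tool frame: the origin (TCP) lies at the very end of the fingers, on their centre line; the grasp point (between the pads) lies 19 mm behind it (ctrl.tcp_to_grasp is the distance from the TCP to the grasp point, in mm); z points along the fingers, y is the direction in which the jaws open and shut (so a half turn about z gives the same grasp; the last joint's range is limited). The gripper opens to 88 mm and grips with 3 to 60 N. Pads are 18 mm wide; open, the fingers measure 123 mm over their backs; the gripper's body (75 mm by 187 mm) begins 45 mm behind the grasp point.
Start: joints at [0.951, 0.181, 1.607, -0, 1.354, -0.206], TCP at [231.193, 526.489, 238.714] pointing down, gripper open.
Joint ranges: [-2.99, 2.99], [-0.89, 2.07], [0.3, 2.58], [-1.14, 4.28], [0, 2.63], [-3.12, 3.12]. Speed limits (rad/s): [2.57, 2.57, 3.01, 3.14, 3.14, 3.14].

INTERFACE

Orientations are given as a rotation vector (axis times angle).
In Python, from rig import ctrl, eyes gives the robot as it stands.
- The arm moves only by the shell command python3 -m crank 'ROWS' [OPENING]. ROWS is JSON, a list of rows, each a list of 6 numbers: the shift along the tool's x, y, z each as a share of 50 mm, from -1 to 1, then the turn, a rotation vector about the tool's x, y, z each as a share of pi rad, from -1 to 1. In form: [[tx, ty, tz, rx, ry, rz], ...]. A call has 1 to 12 rows; each row shifts and turns the commanded pose from where the row before left it, along the tool's axes as they then stand; what a row does not reach is not made up. A row lasts 1/12 s, in which the tool goes at most 41.7 mm and 7.16 degrees, less where a joint would pass 70% of its speed; a pose out of reach is approached as far as the arm can. A call with a number of a shift or a turn outside -1 to 1 is refused whole. A call with a gripper value outside its range is refused whole. OPENING is the opening, from 0 (shut) to 1 (fully open), set as the call begins (- or left out, the last holds). The fingers move at their own pace and stop on an object; the grip force is fixed at half the most. Time passes only in rows, so rows that do not move let the fingers close. It gives the time, the measured TCP pose, the force and the opening at its end, in the units of the state.
- ctrl.sense(): the state, without advancing time (a new reading comes with each control period).
- eyes.read_camera(name): name is "side" or "top"; returns a dict with "color" (420x560x3 uint8, red, green, blue), "intrinsics" (3x3 intrinsics, pixels), "k1" (the pictures are not rectified: a ray, as slopes to the right and down, at radius r is drawn at 1 + k1 r^2 times it, then the intrinsics apply), "rvec" (rotation vector, rad) and "tvec" (3), from world to camera coordinates, as OpenCV has them. Camera axes: x right, y down, z forward; pixel columns grow to the right and rows downward; lengths in mm; the calibration is good to about 2 mm. A picture is of the moment at which its call begins. There is no depth.
- ctrl.close_job(): hands the job in, once; it reports no verdict.
The state is a dict: "time": time; "joints": joint angles; "joint_velocities": joint speeds; "joint_efforts": joint torques, N m; "position": TCP position; "ee_rot": TCP orientation; "wrist_force": force on the tool from outside, world axes, zero at the start; "moment": the same for the moment, N m; "finger_gap": finger opening in mm.
Only numpy, scipy, OpenCV 4.12 (cv2) and the standard library are available. Lean on these libraries where they do the work, as an engineer would, in place of code of your own. Each camera call takes 0.05 s, during which the arm holds its last target.

TASK

Of the two test-tube racks, the one without tubes is to be washed: lift its loose top plate by the orange grip straight up off its two dowels, keeping it level all the while so that it does not bind, and lay it flat in the middle of the green mat, setting it down rather than dropping it. Then let go. Leave the rack that is full of capped tubes where it stands.

Things in the scene. Friction and masses are not known exactly. Their poses are not given: they have to be found in the camera images.
- plate_grip (a point): Centre of the orange grip of the empty rack's loose brown top plate. Grip: upright block 14 mm thick (x), 60 long (y), 44 tall, standing on the plate's middle, so the plate's upper face is 22 mm below this point. Plate 100 mm (x) by 180 (y), 6 thick (underside 28 mm below this point), 0.35 to 0.57 kg, balanced at the grip, with 12 mm holes at y = -78 and +78 mm over the dowels. z up.
- rack: The empty rack, fixed: brown steel frame 110 mm (x) by 184 (y), no tubes. Origin at the centre of its underside, z up. The plate's underside rests 60 mm above the origin, its axes along the rack's, on two 10 mm upright steel dowels at y = -78 and +78 mm with tips 90 mm above the origin: the plate is free after 30 mm of lift.
- full_rack: The other rack, to be left alone: the same frame, plate and orange grip, but holding eight glass tubes with blue caps, 114 mm high over the caps, grip top at 110 mm. It stands loose, 1.6 kg. Origin at the centre of its underside, z up, 110 mm (x) by 184 mm (y).
- mat: Flat green draining mat, 240 by 240 mm, 6 mm thick, fixed to the bench. Origin at the centre of its underside: the surface is 6 mm above it.
Things that resemble listed ones, but are neither listed nor needed, are in the scene too. Leave any purple or yellow look-alike of the rack alone.

How it is judged:
By the outcome, as a careful person would: the job done as asked, in the order asked, and still so for the second after the job is handed in, with the robot touching nothing.
It also fails if it takes over 48 s, if anything falls off the work surface, if the arm or the gripper's body presses on something with over 40 N, if the wrist force passes 120 N, or if a joint passes its speed limit or range.

## Working session

There is one attempt and no reset: what is moved stays moved. The work goes in short steps, Python scripts to look and compute and a shell command to move; the robot and the scene stay as the last step left them, time stands still between calls to the robot, and variables do not carry over. Pictures are saved under pics/ and viewed, and the job is handed in when it is done.

```bash
ls; mkdir -p pics
python3 - <<'E'
from rig import ctrl, eyes
import cv2, pickle
print(ctrl.sense())
for n in ("side","top"):
    c=eyes.read_camera(n)
    pickle.dump(c,open(f"{n}0.pkl","wb"))
    cv2.imwrite(f"pics/{n}0.png",c["color"][:,:,::-1])
    print(n,c["intrinsics"],c["k1"],c["rvec"],c["tvec"])
E
```

```text
pics
{'time': 0.0, 'joints': array([ 9.50682382e-01,  1.81526330e-01,  1.60798698e+00, -4.00872124e-05,
        1.35381160e+00, -2.06304498e-01]), 'joint_velocities': array([ 0.0003559 ,  0.00213839,  0.00097349,  0.00172546, -0.00019508,
        0.00040512]), 'joint_efforts': array([ 2.89321950e-03, -4.33855283e+01, -3.41860914e+01,  7.06049823e-02,
        3.80892539e-02, -1.05035751e-04]), 'position': array([230.88808043, 526.02423187, 237.82858127]), 'ee_rot': array([-6.45233444e-01, -3.07394324e+00,  2.51616486e-03]), 'wrist_force': array([ 0.63982976, -0.54898438,  1.04404739]), 'moment': array([-0.02512072, -0.01756984, -0.02089449]), 'finger_gap': 87.90815320958707}
side [[538.19399922   0.         279.78527723]
 [  0.         538.19399922 213.54622407]
 [  0.           0.           1.        ]] 0.05442100206316916 [ 2.2660756  -0.37646421  0.1808249 ] [-490.80577295   92.08909497 1569.29722305]
top [[388.83128969   0.         279.39552006]
 [  0.         388.83128969 203.11113158]
 [  0.           0.           1.        ]] 0.013385142266285077 [ 2.14855987 -2.16548075  0.12656267] [ -95.36146743  470.76227947 1274.05265249]
```

View pics/side0.png

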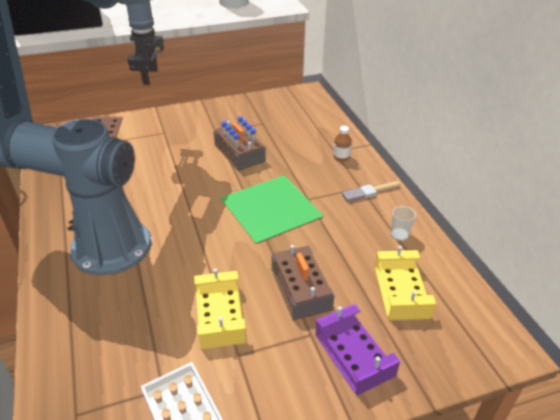

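View pics/top0.png

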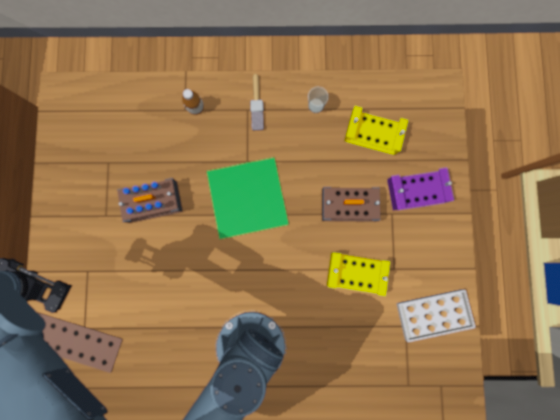

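The top view shows the empty brown rack with its orange grip at about (354,202). The full rack is at (148,199) and the mat at (247,198). Next I'll measure these.

```bash
cat > h.py <<'E'
import numpy as np, cv2, pickle
def und(c,uv):
    K=c["intrinsics"];p=np.atleast_2d(np.asarray(uv,float))
    d=np.array([c["k1"],0,0,0,0.])
    return cv2.undistortPoints(p.reshape(-1,1,2),K,d).reshape(-1,2)
def onplane(c,uv,z):
    R=cv2.Rodrigues(np.asarray(c["rvec"],float))[0];t=np.asarray(c["tvec"],float).ravel()
    C=-R.T@t; r=np.c_[und(c,uv),np.ones(len(np.atleast_2d(uv)))]@R
    return C+r*((z-C[2])/r[:,2])[:,None]
def proj(c,P):
    return cv2.projectPoints(np.asarray(P,float).reshape(-1,1,3),np.asarray(c["rvec"],float),np.asarray(c["tvec"],float),c["intrinsics"],np.array([c["k1"],0,0,0,0.]))[0].reshape(-1,2)
def mask(c,lo,hi):
    return cv2.inRange(cv2.cvtColor(c["color"],cv2.COLOR_RGB2HSV),lo,hi)
def blobs(m,amin):
    n,l,s,ce=cv2.connectedComponentsWithStats(m)
    return [(i,s[i],ce[i],l==i) for i in range(1,n) if s[i][4]>=amin]
E
python3 - <<'E'
from h import *
for n in("top","side"):
    c=pickle.load(open(n+"0.pkl","rb"))
    for nm,lo,hi,a,z in(("orange",(5,200,150),(16,255,255),20,110),("green",(50,120,80),(75,255,255),500,6)):
        for i,s,ce,m in blobs(mask(c,lo,hi),a):
            r=cv2.minAreaRect(cv2.findContours(m.astype(np.uint8),0,2)[0][0])
            b=cv2.boxPoints(r)
            print(n,nm,s,ce.round(1),onplane(c,ce,z).round(1),'\n',onplane(c,b,z).round(1)[:,:2].tolist())
    x0,y0,x1,y1=(300,160,480,310) if n=="top" else (180,230,440,400)
    cv2.imwrite(f"pics/{n}_crop.png",cv2.resize(c["color"][y0:y1,x0:x1,::-1],None,fx=800/(x1-x0)*.99,fy=800/(x1-x0)*.99,interpolation=2)[:600])
E
```

```text
top green [ 207  158   81   81 4759] [246.9 197.6] [[492.5  11.9   6. ]] 
 [[586.4, 156.5], [635.9, -80.8], [401.8, -128.1], [354.2, 104.5]]
side green [ 225  177   96   64 3463] [270.7 208.3] [[489.8   1.7   6. ]] 
 [[362.0, 99.0], [656.7, 176.7], [623.9, -80.9], [359.7, -135.0]]
```

Run:
```python
import cv2
for n,(x0,y0,x1,y1) in(("top",(310,170,400,230)),("side",(260,235,340,295))):
    i=cv2.imread(f"pics/{n}0.png");cv2.imwrite(f"pics/{n}_z.png",cv2.resize(i[y0:y1,x0:x1],None,fx=8,fy=8,interpolation=2))
```

```text
(no output)
```

View pics/top_z.png

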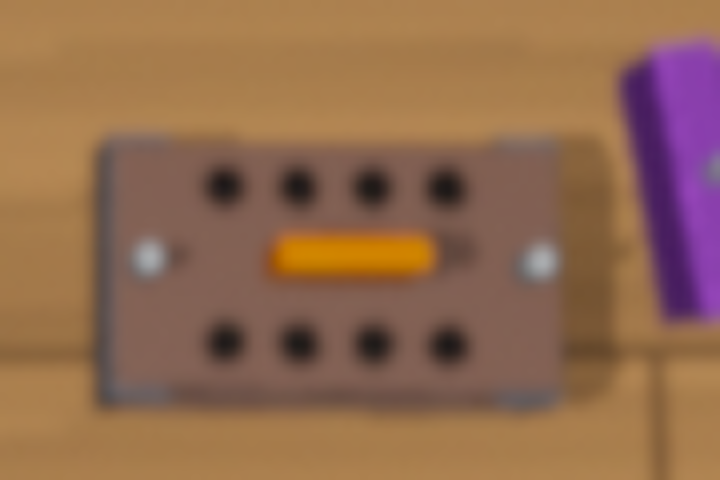

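View pics/side_z.png

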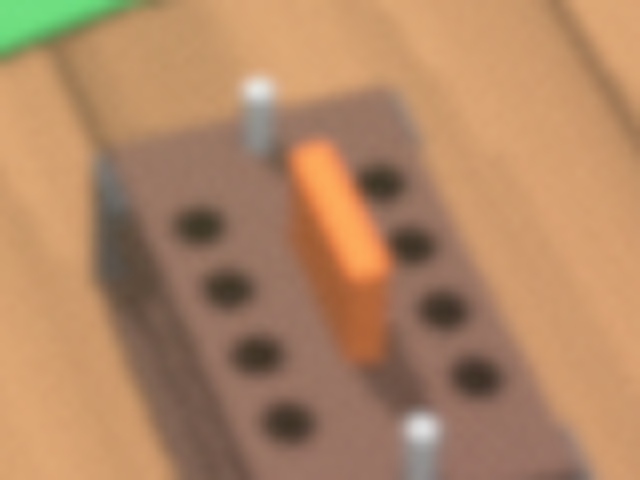

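Run:
```python
from h import *
from scipy.optimize import least_squares
T=pickle.load(open("top0.pkl","rb"));S=pickle.load(open("side0.pkl","rb"))
f=lambda p,o:(np.array(p,float)+.5)/8-.5+np.array(o)
ot,os=(310,170),(260,235)
tp=f([(148,257),(541,261),(354,255),(335.8,265.8)],ot)
sp=f([(257,92),(423,430),(340,208)],os)
for z,n,c,p in((90,"dowels T",T,tp[:2]),(90,"dowels S",S,sp[:2]),(110,"griptop T",T,tp[2:3]),(110,"griptop S",S,sp[2:]),(66,"holes T",T,tp[3:])):
    q=onplane(c,p,z)[:,:2];print(n,q.round(1).tolist(),q.mean(0).round(1), (np.linalg.norm(q[0]-q[-1]).round(1),np.degrees(np.arctan2(*(q[0]-q[-1])[::-1])).round(2)))
# mat fit
for n,c in(("T",T),("S",S)):
    m=mask(c,(45,100,60),(80,255,255)); m=max(blobs(m,500),key=lambda b:b[1][4])[3].astype(np.uint8)
    cn=max(cv2.findContours(m,cv2.RETR_EXTERNAL,cv2.CHAIN_APPROX_NONE)[0],key=cv2.contourArea)
    q=cv2.approxPolyDP(cn,8,True).reshape(-1,2); P=onplane(c,q,6)[:,:2]
    g=onplane(c,cn.reshape(-1,2),6)[:,:2].astype(np.float32)
    print("mat",n,P.round(1).tolist(),P.mean(0).round(1),cv2.minAreaRect(g))
```

```text
dowels T [[465.8, -254.5], [462.9, -410.7]] [ 464.4 -332.6] (np.float64(156.2), np.float64(88.94))
dowels S [[463.8, -256.4], [461.7, -412.1]] [ 462.7 -334.2] (np.float64(155.7), np.float64(89.22))
griptop T [[463.4, -332.7]] [ 463.4 -332.7] (np.float64(0.0), np.float64(0.0))
griptop S [[463.6, -333.1]] [ 463.6 -333.1] (np.float64(0.0), np.float64(0.0))
holes T [[464.6, -333.5]] [ 464.6 -333.5] (np.float64(0.0), np.float64(0.0))
mat T [[629.9, -81.5], [586.1, 149.4], [355.9, 102.2], [401.3, -124.2]] [493.3  11.5] ((494.3858642578125, 12.471664428710938), (240.7907257080078, 240.10610961914062), 11.346978187561035)
mat S [[630.3, -78.8], [584.8, 146.3], [354.8, 100.7], [398.6, -127.0]] [492.1  10.3] ((492.251220703125, 10.372207641601562), (239.022705078125, 242.3861846923828), 11.42938232421875)
```

```bash
python3 -m crank '[[0,0,0,0,0,0.0373],[0,0,0,0,0,0.0373],[0,0,0,0,0,0.0373],[0,0,0,0,0,0.0373],[0,0,0,0,0,0.0373],[0,0,0,0,0,0.0373],[0,0,0,0,0,0.0373],[0,0,0,0,0,0.0373],[0,0,0,0,0,0.0373],[0,0,0,0,0,0.0373]]' 0.7
cat >> h.py <<'E'
def st(target=None,yaw=None):
    from rig import ctrl
    s=ctrl.sense();R=cv2.Rodrigues(np.asarray(s["ee_rot"],float))[0]
    print("t",round(s["time"],2),"p",s["position"].round(1),"F",s["wrist_force"].round(1),"M",s["moment"].round(2),"gap",round(float(s["finger_gap"]),1),"q",s["joints"].round(2))
    print("tool y ang",np.degrees(np.arctan2(R[1,1],R[0,1])).round(2),"z",R[:,2].round(4))
    if target is not None: print("tool shift mm",(R.T@(np.array(target)-s["position"])).round(1), "units",(R.T@(np.array(target)-s["position"])/50).round(3))
    return s,R
E
python3 -c "
from h import *
st((463.6,-333.2,200))"
```

```text
time: 0.93
position: [231.0, 526.2, 238.2]
ee_rot: [2.244, 2.198, -0.002]
wrist_force: [0.2, -0.8, -0.9]
finger_gap: 61.6
t 0.93 p [231.  526.2 238.2] F [ 0.2 -0.8 -0.9] M [-0.02  0.06 -0.01] gap 61.6 q [ 0.95  0.18  1.61 -0.    1.35  0.97]
tool y ang -1.18 z [-6.e-04 -8.e-04 -1.e+00]
tool shift mm [-854.4  250.3   38.8] units [-17.088   5.006   0.775]
```

```bash
python3 -m crank '[[-0.7,0.2,0,0,0,0],[-0.7,0.2,0,0,0,0],[-0.7,0.2,0,0,0,0],[-0.7,0.2,0,0,0,0],[-0.7,0.2,0,0,0,0],[-0.7,0.2,0,0,0,0],[-0.7,0.2,0,0,0,0],[-0.7,0.2,0,0,0,0],[-0.7,0.2,0,0,0,0],[-0.7,0.2,0,0,0,0],[-0.7,0.2,0,0,0,0],[-0.7,0.2,0,0,0,0]]'
python3 -m crank '[[-0.7,0.2,0,0,0,0],[-0.7,0.2,0,0,0,0],[-0.7,0.2,0,0,0,0],[-0.7,0.2,0,0,0,0],[-0.7,0.2,0,0,0,0],[-0.7,0.2,0,0,0,0],[-0.7,0.2,0,0,0,0],[-0.7,0.2,0,0,0,0],[-0.7,0.2,0,0,0,0],[-0.7,0.2,0,0,0,0],[-0.4,0.2,0,0,0,0],[0,0,0,0,0,0]]'
python3 -c "
from h import *
st((463.6,-333.2,150))"
```

```text
time: 1.93
position: [344.7, 103.2, 238.7]
ee_rot: [2.237, 2.205, 0.001]
wrist_force: [0.5, -0.4, 0.1]
finger_gap: 61.9
time: 2.93
position: [450.0, -270.7, 238.2]
ee_rot: [2.241, 2.201, -0.001]
wrist_force: [0.4, 0.2, 0.1]
finger_gap: 61.7
t 2.93 p [ 450.  -270.7  238.2] F [0.4 0.2 0.1] M [-0.09  0.09 -0.  ] gap 61.7 q [-0.77  0.07  1.73 -0.    1.34 -0.75]
tool y ang -1.05 z [ 0.e+00 -9.e-04 -1.e+00]
tool shift mm [-62.1  14.7  88.2] units [-1.242  0.295  1.765]
```

```bash
python3 -m crank '[[-0.6,0.15,0,0,0,0],[-0.6,0.145,0,0,0,0],[-0.042,0,0.6,0,0,0],[0,0,0.6,0,0,0],[0,0,0.565,0,0,0],[0,0,0,0,0,0],[0,0,0,0,0,0]]'
python3 - <<'E'
from h import *
from rig import eyes
for n,(x0,y0,x1,y1) in(("top",(290,140,410,240)),("side",(230,170,370,300))):
    c=eyes.read_camera(n);pickle.dump(c,open(n+"1.pkl","wb"))
    cv2.imwrite(f"pics/{n}1.png",cv2.resize(c["color"][y0:y1,x0:x1,::-1],None,fx=4,fy=4,interpolation=2))
s,R=st((463.6,-333.2,75))
E
```

```text
time: 3.52
position: [462.3, -327.4, 149.1]
ee_rot: [-2.234, -2.202, -0.0]
wrist_force: [-0.0, -0.5, 0.7]
finger_gap: 61.7
t 3.62 p [ 464.  -329.4  152.3] F [-0.2  0.2  0.8] M [-0.05  0.08  0.02] gap 61.5 q [-0.83  0.26  1.7   0.    1.18 -0.81]
tool y ang -0.82 z [ 0.0015 -0.0015 -1.    ]
tool shift mm [-3.7 -0.5 77.3] units [-0.074 -0.01   1.546]
```

View pics/side1.png

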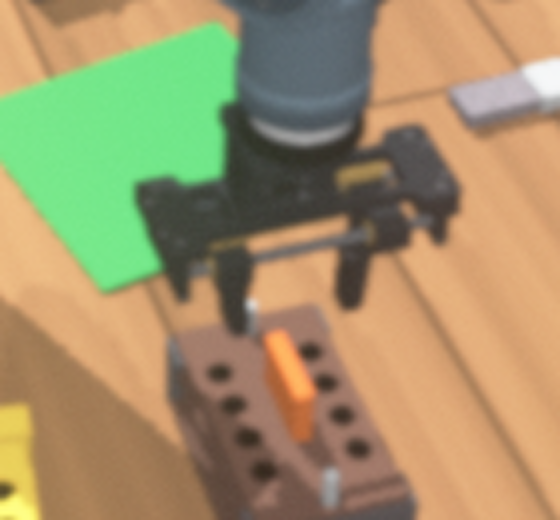

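View pics/top1.png

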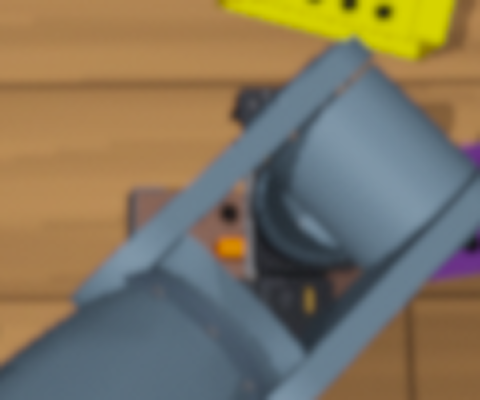

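```bash
python3 -m crank '[[0,0,0,0,0,0],[0,0,0,0,0,0]]' >/dev/null
python3 - <<'E'
from h import *
s,R=st((463.6,-333.2,75))
c=pickle.load(open("side1.pkl","rb"))
P=s["position"]
for o in(-1,0,1): print(((proj(c,P+R[:,1]*o*38)-np.array([230,170]))*4).round())
E
```

```text
t 3.78 p [ 464.3 -329.9  152.7] F [0.3 0.3 0.1] M [-0.06  0.06  0.01] gap 61.3 q [-0.83  0.26  1.7   0.    1.18 -0.81]
tool y ang -0.83 z [ 0.0025 -0.0026 -1.    ]
tool shift mm [-3.2 -0.8 77.7] units [-0.063 -0.016  1.554]
[[232. 324.]]
[[290. 311.]]
[[346. 298.]]
```

```bash
python3 -m crank '[[-0.063,-0.016,0.2,0,0,0],[0,0,0.2,0,0,0],[0,0,0.2,0,0,0],[0,0,0.2,0,0,0],[0,0,0.2,0,0,0],[0,0,0.2,0,0,0],[0,0,0.12,0,0,0],[0,0,0.1,0,0,0],[0,0,0,0,0,0],[0,0,0,0,0,0],[0,0,0,0,0,0]]'
python3 - <<'E'
from h import *
s,R=st((463.6,-333.2,75))
E
```

```text
time: 4.7
position: [462.8, -332.6, 79.9]
ee_rot: [2.237, 2.204, -0.0]
wrist_force: [-0.7, -0.8, 0.2]
finger_gap: 61.7
t 4.7 p [ 462.8 -332.6   79.9] F [-0.7 -0.8  0.2] M [-0.08  0.07  0.01] gap 61.7 q [-0.83  0.36  1.73 -0.    1.04 -0.82]
tool y ang -0.85 z [ 6.e-04 -7.e-04 -1.e+00]
tool shift mm [-0.6  0.8  4.9] units [-0.011  0.017  0.099]
```

```bash
python3 -m crank '[[-0.01,0.017,0.05,0,0,0],[0,0,0.05,0,0,0],[0,0,0,0,0,0],[0,0,0,0,0,0],[0,0,0,0,0,0]]'
python3 - <<'E'
from h import *
from rig import eyes
s,R=st((463.6,-333.2,75))
c=eyes.read_camera("side");x0,y0,x1,y1=250,190,350,280
cv2.imwrite("pics/side2.png",cv2.resize(c["color"][y0:y1,x0:x1,::-1],None,fx=6,fy=6,interpolation=2))
E
```

```text
time: 5.12
position: [463.3, -332.8, 74.5]
ee_rot: [2.238, 2.205, 0.0]
wrist_force: [-0.1, -0.1, 0.0]
finger_gap: 61.5
t 5.12 p [ 463.3 -332.8   74.5] F [-0.1 -0.1  0. ] M [-0.08  0.04  0.  ] gap 61.5 q [-0.83  0.37  1.73  0.    1.04 -0.82]
tool y ang -0.85 z [ 0. -0. -1.]
tool shift mm [-0.4  0.3 -0.5] units [-0.008  0.006 -0.01 ]
```

View pics/side2.png

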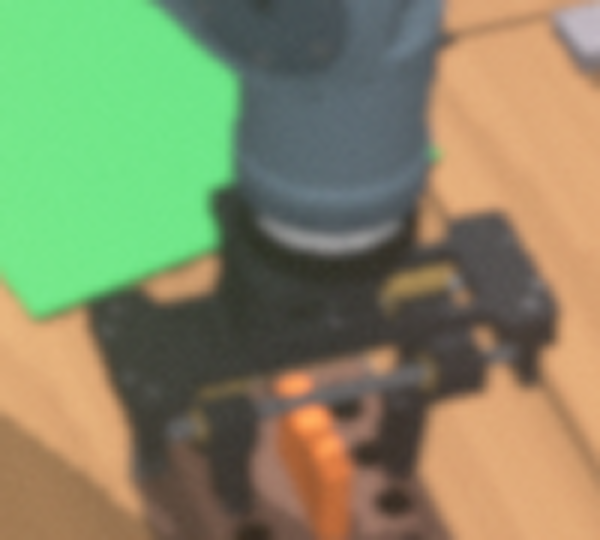

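The side view shows the orange grip at about (310,440) in the crop, centred between the fingers at x≈235 and x≈405. I'll close the gripper.

```bash
python3 -m crank '[[0,0,0,0,0,0],[0,0,0,0,0,0],[0,0,0,0,0,0],[0,0,0,0,0,0],[0,0,0,0,0,0],[0,0,0,0,0,0],[0,0,0,0,0,0],[0,0,0,0,0,0],[0,0,0,0,0,0],[0,0,0,0,0,0]]' 0; python3 -c "
from h import *
st((463.6,-333.2,75))"
```

```text
time: 6.0
position: [463.2, -332.8, 74.4]
ee_rot: [-2.238, -2.205, 0.0]
wrist_force: [-0.6, -0.7, 0.6]
finger_gap: 13.8
t 6.0 p [ 463.2 -332.8   74.4] F [-0.6 -0.7  0.6] M [-0.04  0.25 -0.03] gap 13.8 q [-0.83  0.37  1.73 -0.    1.04 -0.82]
tool y ang -0.85 z [-3.e-04  1.e-04 -1.e+00]
tool shift mm [-0.4  0.4 -0.6] units [-0.009  0.009 -0.011]
```

```bash
python3 -m crank '[[0,0,-0.04,0,0,0],[0,0,-0.05,0,0,0],[0,0,-0.06,0,0,0],[0,0,-0.06,0,0,0],[0,0,0,0,0,0],[0,0,0,0,0,0]]'; python3 -c "
from h import *
st()"
```

```text
time: 6.5
position: [463.3, -332.8, 85.1]
ee_rot: [2.238, 2.205, -0.0]
wrist_force: [-0.3, -0.4, -4.3]
finger_gap: 13.8
t 6.5 p [ 463.3 -332.8   85.1] F [-0.3 -0.4 -4.3] M [-0.09  0.1  -0.01] gap 13.8 q [-0.83  0.36  1.73 -0.    1.06 -0.82]
tool y ang -0.85 z [-0.e+00 -1.e-04 -1.e+00]
```

```bash
python3 -m crank '[[0,0,-0.06,0,0,0],[0,0,-0.08,0,0,0],[0,0,-0.1,0,0,0],[0,0,-0.1,0,0,0],[0,0,-0.1,0,0,0],[0,0,-0.1,0,0,0],[0,0,-0.2,0,0,0],[0,0,-0.2,0,0,0],[0,0,-0.2,0,0,0],[0,0,-0.2,0,0,0],[0,0,-0.1,0,0,0],[0,0,0,0,0,0]]'
python3 - <<'E'
from h import *
from rig import eyes
s,R=st((493,11.2,150))
for n,(x0,y0,x1,y1) in(("top",(290,120,430,240)),("side",(210,130,370,300))):
    c=eyes.read_camera(n);pickle.dump(c,open(n+"3.pkl","wb"))
    cv2.imwrite(f"pics/{n}3.png",cv2.resize(c["color"][y0:y1,x0:x1,::-1],None,fx=3.5,fy=3.5,interpolation=2))
E
```

```text
time: 7.5
position: [464.1, -333.7, 159.1]
ee_rot: [2.235, 2.203, -0.0]
wrist_force: [0.9, 0.8, -4.5]
finger_gap: 14.0
t 7.5 p [ 464.1 -333.7  159.1] F [ 0.9  0.8 -4.5] M [-0.08  0.05  0.04] gap 14.0 q [-0.83  0.25  1.69 -0.    1.19 -0.82]
tool y ang -0.85 z [ 0.0023 -0.0026 -1.    ]
tool shift mm [345.3  23.8   8.3] units [6.905 0.476 0.166]
```

View pics/side3.png

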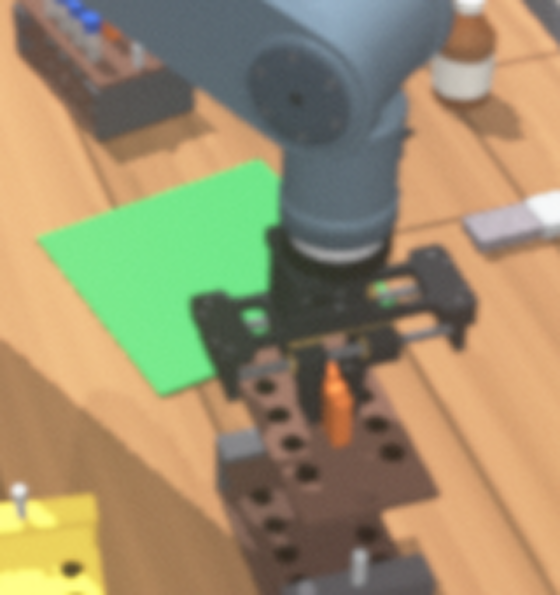

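```bash
python3 -m crank '[[0.1,0,0,0,0,0],[0.2,0,0,0,0,0],[0.4,0.03,0,0,0,0],[0.5,0.05,0,0,0,0],[0.6,0.05,0,0,0,0],[0.6,0.05,0,0,0,0],[0.6,0.05,0,0,0,0],[0.6,0.05,0,0,0,0],[0.6,0.05,0,0,0,0],[0.6,0.05,0,0,0,0],[0.6,0.05,0,0,0,0],[0.5,0.05,0,0,0,0]]'; python3 -m crank '[[0.4,0,0,0,0,0],[0.3,0,0,0,0,0],[0.2,0,0,0,0,0],[0,0,0,0,0,-0.01],[0,0,0,0,0,-0.02],[0,0,0,0,0,-0.02],[0,0,0,0,0,-0.018],[0,0,0,0,0,0],[0,0,0,0,0,0],[0,0,0,0,0,0]]'; python3 -c "
from h import *
st((493,11.2,100))"
```

```text
time: 8.6
position: [490.6, -35.2, 156.4]
ee_rot: [-2.236, -2.205, 0.0]
wrist_force: [0.7, 0.3, -4.0]
finger_gap: 13.8
time: 9.43
position: [492.1, 6.9, 156.8]
ee_rot: [-1.992, -2.429, 0.0]
wrist_force: [-0.3, 0.5, -4.3]
finger_gap: 13.3
t 9.43 p [492.1   6.9 156.8] F [-0.3  0.5 -4.3] M [-0.08  0.1   0.01] gap 13.3 q [-0.23  0.09  1.89 -0.    1.17 -0.42]
tool y ang 11.29 z [-4.e-04  1.e-04 -1.e+00]
tool shift mm [ 4.   1.8 56.8] units [0.081 0.036 1.135]
```

```bash
python3 -m crank '[[0.04,0.018,0.1,0,0,0],[0.04,0.018,0.2,0,0,0],[0,0,0.3,0,0,0],[0,0,0.3,0,0,0],[0,0,0.3,0,0,0],[0,0,0.3,0,0,0],[0,0,0.3,0,0,0],[0,0,0.2,0,0,0],[0,0,0.1,0,0,0],[0,0,0,0,0,0],[0,0,0,0,0,0]]'
python3 - <<'E'
from h import *
from rig import eyes
s,R=st((493,11.2,40))
for n,(x0,y0,x1,y1) in(("top",(180,120,320,260)),("side",(200,130,340,250))):
    c=eyes.read_camera(n);pickle.dump(c,open(n+"4.pkl","wb"))
    cv2.imwrite(f"pics/{n}4.png",cv2.resize(c["color"][y0:y1,x0:x1,::-1],None,fx=4,fy=4,interpolation=2))
E
```

```text
time: 10.35
position: [493.4, 11.1, 51.9]
ee_rot: [-1.99, -2.431, 0.0]
wrist_force: [0.5, -0.2, -4.0]
finger_gap: 13.7
t 10.35 p [493.4  11.1  51.9] F [ 0.5 -0.2 -4. ] M [-0.08  0.02 -0.01] gap 13.7 q [-0.22  0.26  1.94  0.    0.94 -0.42]
tool y ang 11.38 z [-2.e-04  1.e-04 -1.e+00]
tool shift mm [ 0.1 -0.3 11.9] units [ 0.003 -0.007  0.239]
```

View pics/side4.png

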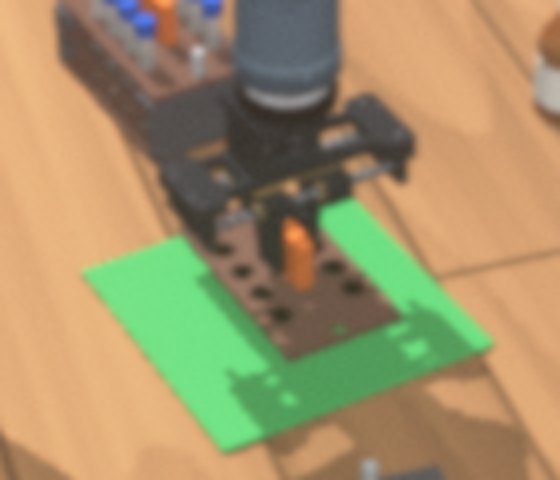

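View pics/top4.png

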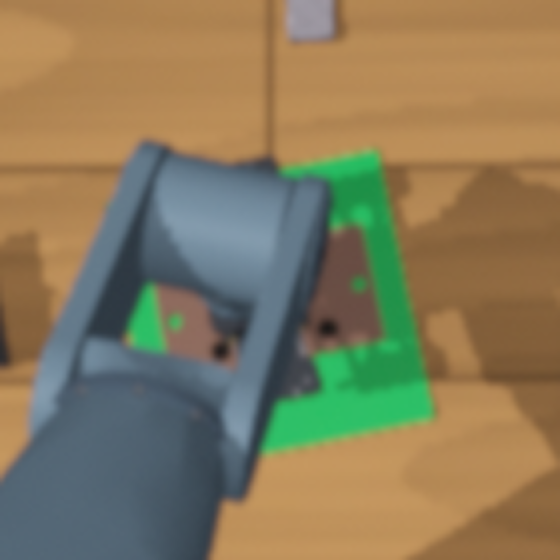

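The plate is level, aligned with the mat and centred above it. I expect contact at TCP z ≈ 20, so I'll lower gently.

```bash
python3 -m crank '[[0,0,0.1,0,0,0],[0,0,0.1,0,0,0],[0,0,0.1,0,0,0],[0,0,0.1,0,0,0],[0,0,0.08,0,0,0],[0,0,0.04,0,0,0],[0,0,0,0,0,0],[0,0,0,0,0,0],[0,0,0,0,0,0]]'; python3 -c "
from h import *
st()"
```

```text
time: 11.2
position: [493.5, 11.1, 26.1]
ee_rot: [1.99, 2.431, 0.0]
wrist_force: [0.1, 1.4, -4.5]
finger_gap: 14.0
t 11.2 p [493.5  11.1  26.1] F [ 0.1  1.4 -4.5] M [-0.1   0.07  0.02] gap 14.0 q [-0.22  0.32  1.94 -0.    0.88 -0.42]
tool y ang 11.39 z [ 3.e-04 -1.e-04 -1.e+00]
```

```bash
python3 -m crank '[[0,0,0.02,0,0,0],[0,0,0.02,0,0,0],[0,0,0.02,0,0,0],[0,0,0.02,0,0,0],[0,0,0.015,0,0,0],[0,0,0,0,0,0],[0,0,0,0,0,0]]'; python3 -c "
from h import *
st()"
```

```text
time: 11.78
position: [493.2, 11.1, 21.1]
ee_rot: [-1.99, -2.431, 0.0]
wrist_force: [-0.0, 0.4, -4.9]
finger_gap: 13.8
t 11.78 p [493.2  11.1  21.1] F [-0.   0.4 -4.9] M [-0.06  0.05 -0.03] gap 13.8 q [-0.22  0.32  1.94  0.    0.87 -0.42]
tool y ang 11.39 z [-2.e-04  0.e+00 -1.e+00]
```

```bash
python3 -m crank '[[0,0,0.01,0,0,0],[0,0,0.01,0,0,0],[0,0,0,0,0,0],[0,0,0,0,0,0],[0,0,0,0,0,0]]'; python3 -c "
from h import *
st()"
```

```text
time: 12.2
position: [493.4, 11.1, 20.4]
ee_rot: [1.99, 2.431, 0.0]
wrist_force: [-1.2, 0.2, -0.3]
finger_gap: 13.8
t 12.2 p [493.4  11.1  20.4] F [-1.2  0.2 -0.3] M [-0.04  0.29  0.03] gap 13.8 q [-0.22  0.33  1.94 -0.    0.87 -0.42]
tool y ang 11.4 z [ 2.e-04 -1.e-04 -1.e+00]
```

Contact came at z = 20.4 and the weight has come off the wrist. One more 0.3 mm, then release.

```bash
python3 -m crank '[[0,0,0.006,0,0,0],[0,0,0,0,0,0],[0,0,0,0,0,0]]'; python3 -m crank '[[0,0,0,0,0,0],[0,0,0,0,0,0],[0,0,0,0,0,0],[0,0,0,0,0,0],[0,0,0,0,0,0],[0,0,0,0,0,0]]' 0.6;  python3 -c "
from h import *
st()"
```

```text
time: 12.45
position: [493.4, 11.1, 20.4]
ee_rot: [1.99, 2.431, -0.0]
wrist_force: [-3.0, 0.9, 5.7]
finger_gap: 13.6
time: 12.95
position: [493.4, 11.1, 19.9]
ee_rot: [1.99, 2.431, 0.0]
wrist_force: [-1.0, -0.0, -0.4]
finger_gap: 51.0
t 12.95 p [493.4  11.1  19.9] F [-1.  -0.  -0.4] M [-0.05  0.05 -0.06] gap 51.0 q [-0.22  0.33  1.94  0.    0.87 -0.42]
tool y ang 11.39 z [ 1.e-04 -0.e+00 -1.e+00]
```

```bash
python3 -m crank '[[0,0,-0.1,0,0,0],[0,0,-0.2,0,0,0],[0,0,-0.3,0,0,0],[0,0,-0.4,0,0,0],[0,0,-0.5,0,0,0],[0,0,-0.5,0,0,0],[0,0,-0.5,0,0,0],[0,0,-0.5,0,0,0],[0,0,-0.5,0,0,0],[0,0,-0.5,0,0,0],[0,0,-0.3,0,0,0],[0,0,0,0,0,0]]'; python3 -m crank '[[-0.2,0,0,0,0,0],[-0.4,0,0,0,0,0],[-0.6,0,0,0,0,0],[-0.6,0,0,0,0,0],[-0.6,0,0,0,0,0],[-0.6,0,0,0,0,0],[-0.6,0,0,0,0,0],[-0.6,0,0,0,0,0],[-0.5,0,0,0,0,0],[-0.3,0,0,0,0,0],[0,0,0,0,0,0],[0,0,0,0,0,0]]'
python3 - <<'E'
from h import *
from rig import eyes
s,R=st()
for n in("top","side"):
    c=eyes.read_camera(n);pickle.dump(c,open(n+"5.pkl","wb"))
    cv2.imwrite(f"pics/{n}5.png",c["color"][:,:,::-1])
E
```

```text
time: 13.95
position: [495.4, 10.7, 239.8]
ee_rot: [1.985, 2.425, 0.006]
wrist_force: [0.0, -0.7, 0.7]
finger_gap: 52.8
time: 14.95
position: [541.9, -234.1, 233.4]
ee_rot: [-1.99, -2.427, -0.0]
wrist_force: [0.1, 0.6, -0.2]
finger_gap: 52.5
t 14.95 p [ 541.9 -234.1  233.4] F [ 0.1  0.6 -0.2] M [-0.1   0.03 -0.05] gap 52.5 q [-0.61  0.22  1.57  0.    1.35 -0.81]
tool y ang 11.31 z [-0.0022  0.0019 -1.    ]
```

View pics/side5.png

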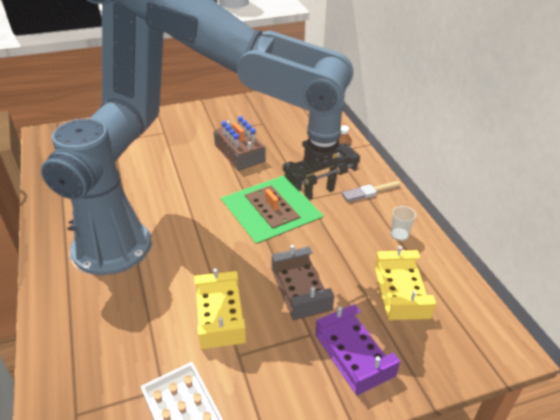

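View pics/top5.png

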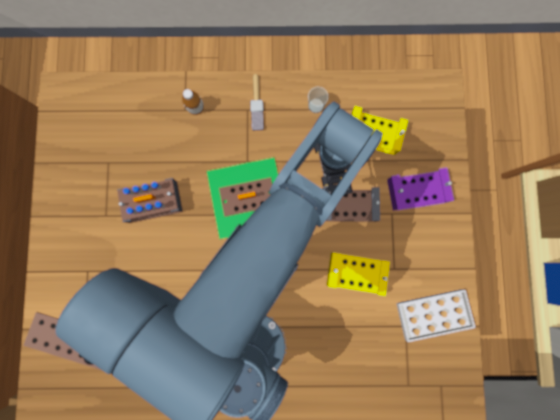

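Run:
```python
from h import *
for n in("top","side"):
    c=pickle.load(open(n+"5.pkl","rb"));c0=pickle.load(open(n+"0.pkl","rb"))
    a=np.radians(11.4);ex=np.array([np.cos(a),np.sin(a),0]);ey=np.array([-ex[1],ex[0],0])
    o=np.array([493,11.2,12]);pts=proj(c,[o+50*ex+90*ey,o+50*ex-90*ey,o-50*ex-90*ey,o-50*ex+90*ey,o+[0,0,44]])
    x0,y0=205,155;im=c["color"][y0:y0+95,x0:x0+130,::-1]
    im=cv2.resize(im,None,fx=6,fy=6,interpolation=2)
    q=((pts-[x0,y0]+.5)*6-.5).round().astype(int)
    cv2.polylines(im,[q[:4].reshape(-1,1,2)],True,(255,0,0),1);cv2.circle(im,tuple(map(int,q[4])),3,(255,0,0),-1)
    cv2.imwrite(f"pics/{n}6.png",im)
    b=(slice(110,230),slice(105,190)) if n=="top" else (slice(110,170),slice(205,270))
    print(n,"full rack diff",np.abs(c["color"][b].astype(int)-c0["color"][b]).mean())
```

```text
top full rack diff 9.355816993464053
side full rack diff 9.9208547008547
```

View pics/side6.png

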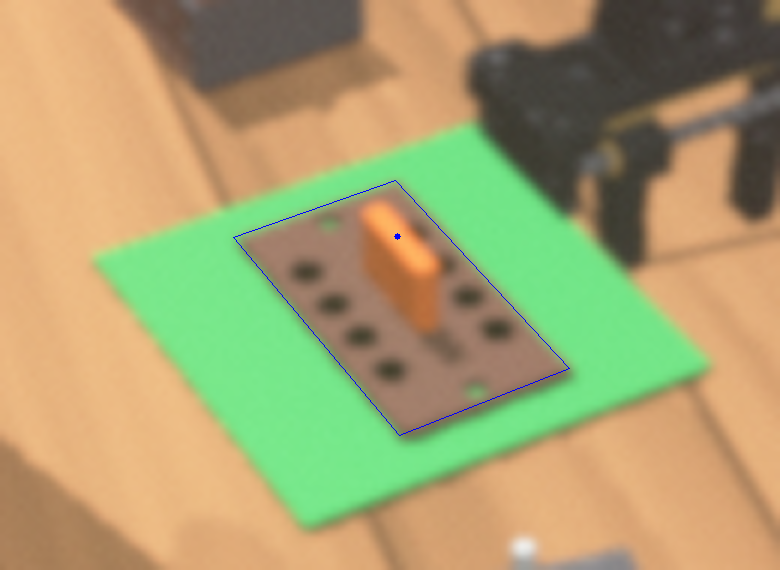

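View pics/top6.png

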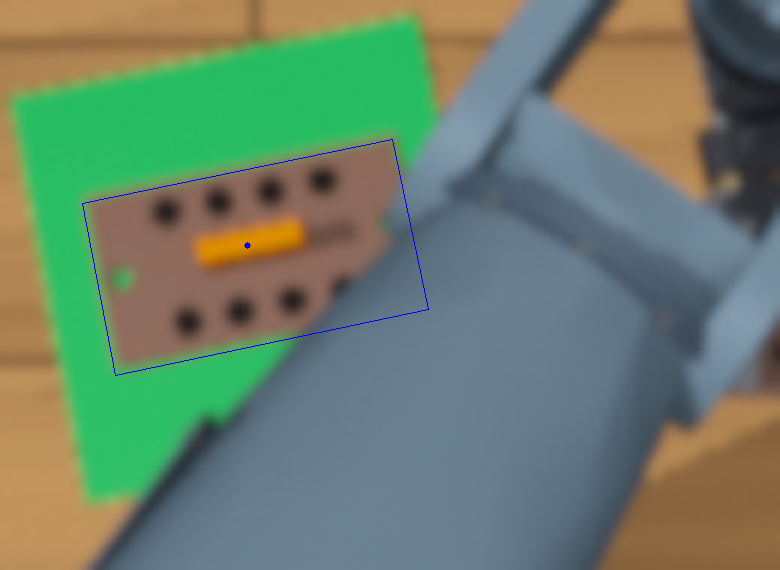

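Run:
```python
from h import *
for n,b in(("top",(slice(175,225),slice(110,185))),("side",(slice(112,170),slice(208,270)))):
    g=[cv2.cvtColor(pickle.load(open(f"{n}{k}.pkl","rb"))["color"][b],cv2.COLOR_RGB2GRAY).astype(np.float32) for k in(0,5)]
    print(n,cv2.phaseCorrelate(*g))
from rig import ctrl
s,R=st(); print(ctrl.close_job())
```

```text
top ((0.4206176854225063, 0.01625268949370451), 0.9316491437276204)
side ((-0.04020348981177335, -0.02926460123268626), 0.9862444457908471)
t 15.05 p [ 542.2 -232.8  234.1] F [ 0.8 -0.3 -0.2] M [-0.12  0.    0.03] gap 52.9 q [-0.61  0.22  1.57  0.    1.35 -0.81]
tool y ang 11.43 z [-0.0014  0.0014 -1.    ]
the job is handed in; nothing more can be done
None
```

I lifted the empty rack's top plate level and straight up off its dowels. I then set it flat in the middle of the green mat, let go, moved the arm clear and handed the job in at about 15 s.

- **Lift:** the wrist carried about 4.3 N (roughly 0.44 kg), and sideways force stayed under 1 N at the readings I took, so nothing suggested the plate was binding.
- **Set-down:** the weight came off the wrist at the expected TCP height of 20.4 mm. One last 0.3 mm press read about 6 N, then I opened the gripper.
- **Placement:** in both cameras the plate lies flat and squared to the mat, about 1–2 mm from the middle. In the top view the arm hid one corner of the plate.
- **Full rack:** comparing first and last pictures, the side view shows no movement. The top view gave a 0.4 px shift (about 1 mm), which I put down to changed shadow because the side view disagrees. The raw brightness difference of 9–10 levels I also took to be lighting and noise. The arm was never near that rack at its height.

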